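# Open the bayonet spark trap and take out its cartridge

### The arm

A 6-joint arm with a two-finger parallel gripper is mounted at the origin on the work surface. World frame = base frame: x ahead of the robot, y to its left, z up, the work surface at z = 0. Lengths are in mm, angles in rad, forces in N, time in s.
With the tool pointing down it reaches from about 400 to 925 mm from the base axis. Payload 12.5 kg.
Tool frame: the origin (TCP) lies at the very end of the fingers, on their centre line; the grasp point (between the pads) lies 19 mm behind it (env.grip_point_offset is the distance from the TCP to the grasp point, in mm); z points along the fingers, y is the direction in which the jaws open and shut (so a half turn about z gives the same grasp; the last joint's range is limited). The gripper opens to 95 mm and grips with 3 to 60 N. Pads are 20 mm wide; open, the fingers measure 119 mm over their backs; the gripper's body (75 mm by 180 mm) begins 59 mm behind the grasp point.
Start: joints at [-1.265, 0.491, 1.559, -0, 1.092, -0.106], TCP at [250.186, -572.76, 214.661] pointing down, gripper open.
Joint ranges: [-3.1, 3.1], [-0.84, 2.19], [0.05, 2.79], [-1.13, 4.28], [0.06, 2.93], [-2.69, 2.69]. Speed limits (rad/s): [2.22, 2.22, 2.79, 3.14, 3.14, 3.14].

### API

Orientations are given as [roll, pitch, yaw] about the fixed x, y, z axes, in that order (R = Rz(yaw) Ry(pitch) Rx(roll)).
In Python, from cell import env gives the robot as it stands.
- The arm moves only by the tool drive_tool, never from a script. Its argument "commands" is a list of rows, each an object of numbers: "dx", "dy", "dz": the shift along the world's x, y, z in mm; "yaw": the turn about the world's z in degrees. In form: [{"dx": .., "dy": .., "dz": .., "yaw": ..}, ...]. A call has 1 to 5 rows; each row shifts and turns the commanded pose from where the row before left it; what a row does not reach is not made up. A row lasts 1/12 s, in which the tool goes at most 41.7 mm and 7.16 degrees, less where a joint would pass 70% of its speed; a pose out of reach is approached as far as the arm can. A call with a gripper value outside its range is refused whole. "grip" is the opening, from 0 (shut) to 1 (fully open), set as the call begins (left out, the last holds). The fingers move at their own pace and stop on an object; the grip force is fixed at half the most. Time passes only in rows, so rows that do not move let the fingers close. It gives the time, the measured TCP pose, the force and the opening at its end, in the units of the state.
- env.state(): the state, without advancing time (a new reading comes with each control period).
- env.read_camera(name): name is "scene" or "side" or "wrist"; returns the picture (384x512x3 uint8, red, green, blue); there is no depth.
- env.calibration(name): a dict with "intrinsics" (3x3 intrinsics, pixels), "rvec" (rotation vector, rad) and "tvec" (3), from world to camera coordinates, as OpenCV has them. Camera axes: x right, y down, z forward; pixel columns grow to the right and rows downward; lengths in mm; the calibration is good to about 2 mm. A picture is of the moment at which its call begins: read the wrist's pose just before it. calibration takes no time and is no camera call; for the wrist camera it gives the pose at the moment of the call.
- env.job_done(): hands the job in, once; it reports no verdict.
Trained networks look in the newest picture that a camera, given by its name, has taken for a name from the list of things; names that differ only in an ending like _2 or _b are one class to them, and where a whole thing is asked for, a point or a joint stands for the part that bears it (a point fixed in the world has none). Each returns a list of dicts, best first, with "conf" (0 to 1); they miss things now and then, are a little off and sometimes report something else, mostly with a low value. They report only what shows in the picture. A call takes as long as a camera call. They do not tell look-alikes from the thing itself.
- env.trace(query, camera): "pixels" (384x512 bool, what is visible of it) and "pixel" ([column, row] in pixels, amid what is visible of it).
- env.place_of(query, camera): "pixel" ([column, row] in pixels: a listed point, or the origin of a listed thing).
The state is a dict: "t": time; "joints": joint angles; "qvel": joint speeds; "tau": joint torques, N m; "eef_pos": TCP position; "tcp_rot": TCP orientation; "ft_force": force on the tool from outside, world axes, zero at the start; "moment": the same for the moment, N m; "opening": opening from 0.0 (shut) to 1.0 (fully open).
Only numpy, scipy, OpenCV 4.12 (cv2) and the standard library are available. Lean on these libraries where they do the work, as an engineer would, in place of code of your own. Each camera call takes 0.05 s, during which the arm holds its last target.

### The job

Open the spark trap on the welding bench: turn its bayonet lid anticlockwise (seen from above) until the lugs reach the slots in the collar, lift it off and lay it flat in the metal tray, handle up. Then lift the spark cartridge out of the pot, keeping it upright, and stand it in the tray beside the lid. Set both down gently without dropping them, let go of them, and leave the other things on the bench where they are.

Things in the scene. Friction and masses are not known exactly. Their poses are not given: they have to be found in the camera images.
- pot: Grey round spark-trap pot, fixed to the bench, upright. Origin: centre of its underside. The rim that carries the lid is 130 mm up; mouth 112 mm wide; inner floor 8 mm up. A collar 160 mm wide outside rises round the rim; its steel lips (underside 10 mm, top 16 mm above the rim, 128 mm wide inside) cover the lid's lugs, save at two slots on its +y and -y. A pipe stub points to its +x.
- slot_a (a point): Middle of the slot on the pot's +y side, at rim height, 67 mm from the pot's axis. Each slot is an open gap of about 27 mm in the lips. A lug can travel up to about 1.4 rad clockwise (seen from above) of its slot; anticlockwise, a fixed stop ends the turn about 4 mm (0.06 rad) past the slot's middle, where the lug still passes freely.
- slot_b (a point): Middle of the other, equal slot, on the pot's -y side. Either lug may leave by either slot.
- lid_mid (a point): The loose lid on the pot, 0.3 to 0.55 kg: round flange 120 mm wide, 8 mm thick, under a hollow crown 100 mm wide whose top is 38 mm up, with two lugs 14 mm wide, 8 mm thick, on its +y and -y, 144 mm over both. The point is on its axis, 41 mm above its underside; z up. It starts locked, 0.5 to 1.25 rad clockwise of the slots, held only by the lugs under the lips; it turns easily, and lifts when its y axis is within 0.06 rad of the pot's.
- lid_handle (a point): Middle of the crossbar of the lid's dark bridge handle, 70 mm above the lid's underside; axes as the lid. The crossbar lies along the lid's y, in line with the lugs: 76 mm long (y), 14 mm thick (x), 24 mm high, its top 82 mm above the lid's underside, with a 20 mm gap between it and the crown.
- cartridge_mid (a point): The loose spark cartridge, standing in the pot under the lid, 0.25 to 0.5 kg: a dark steel drum 76 mm wide and 85 mm tall with an upright finger plate on top, 145 mm tall in all. The point is on its axis half-way up, 72.5 mm above its underside; z up. It stands up to 9 mm off the pot's axis, at any yaw.
- cartridge_plate (a point): Middle of the cartridge's finger plate, 115 mm above the underside; axes as the cartridge. The plate is 44 mm long (x), 12 mm thick (y) and 60 mm tall. In the pot its top stands 23 mm above the rim (7 mm above the lips). If fingertips go below the lips there is about 50 mm free beside the plate.
- tray: Shallow open aluminium parts tray, fixed to the bench, 320 mm (x) by 200 mm (y) outside, 20 mm tall, walls and floor 4 mm thick. Origin: centre of its underside; z up. Lid and cartridge fit side by side along its x axis, e.g. lid at x = -60 mm and cartridge at x = +95 mm.
- lid: The same lid as lid_mid; origin at the centre of its underside.
- cartridge: The same cartridge as cartridge_mid; origin at the centre of its underside.
- pipe_offcut: Bystander: steel pipe offcut standing on the bench, 42 mm in diameter, 60 mm tall; origin at the centre of its underside. Leave alone.
- wire_brush: Bystander: brush lying on the bench's far side. Leave alone.
- tin: Bystander: closed steel tin 64 mm in diameter, 90 mm tall, on the bench's far side. Leave alone.
- spanner: Bystander: flat spanner lying along x between pot and tray. Leave alone.
Mind the look-alikes: they are no part of the job. Of the things that look like the lid, the middle-sized one is meant.

How it is judged (in metres and radians):
On the way, in this order (a step that is already met when the one before it is completed fails the run):
1. the lid, still seated in the collar, is turned until its lugs are at the slots (angle between the y axis of lid and the y axis of pot, either way round below 0.14 rad and z of lid_mid in the frame of pot below 0.179 m and horizontal distance between lid_mid and pot below 0.006 m), for 0.02 s.
2. the lid is lifted clear of the collar (z of lid_mid in the frame of pot above 0.191 m), for 0.05 s.
3. the lid lies flat in the tray, handle up, let go (z of lid_mid in the frame of tray between 0 and 0.053 m and x of lid_mid in the frame of tray between -0.13 and 0.13 m and y of lid_mid in the frame of tray between -0.08 and 0.08 m and angle between lid_mid's own z axis and vertical below 0.08 rad and contact force between the fingers and lid below 0.05 N and linear speed of lid below 0.03 m/s), for 0.2 s.
At the end, for the whole second after the job is handed in: The lid lies flat on the tray's floor, handle up (tilt under 0.08 rad), and the cartridge stands upright on the tray's floor (tilt under 0.08 rad), both wholly inside the tray, let go and at rest (all of step 3 and z of cartridge_mid in the frame of tray between 0 and 0.0845 m and x of cartridge_mid in the frame of tray between -0.13 and 0.13 m and y of cartridge_mid in the frame of tray between -0.08 and 0.08 m and angle between cartridge_mid's own z axis and vertical below 0.08 rad and contact force between the fingers and cartridge below 0.05 N and linear speed of cartridge below 0.03 m/s); the robot touches nothing.
It fails at once if the cartridge is tipped more than 0.5 rad (angle between cartridge_mid's own z axis and vertical above 0.5 rad).
It fails at once if the lid is dropped (falls free by more than about 20 mm) (contact force between each of the arm, the fingers and lid below 0.05 N and linear speed of lid above 0.65 m/s).
It fails at once if the cartridge is dropped (falls free by more than about 20 mm) (contact force between each of the arm, the fingers and cartridge below 0.05 N and linear speed of cartridge above 0.65 m/s).
It fails at once if the pipe offcut, wire brush, tin or spanner is moved by more than 30 mm (distance of any of pipe_offcut, wire_brush, tin, spanner from where it was at the start of the episode above 0.03 m).
It also fails if it takes over 64 s, if anything falls off the work surface, if the arm or the gripper's body presses on something with over 40 N, if the wrist force passes 120 N, or if a joint passes its speed limit or range.

## Working session

There is one attempt and no reset: what is moved stays moved. The work goes in short steps, Python scripts to look and compute and a tool call to move; the robot and the scene stay as the last step left them, time stands still between calls to the robot, and variables do not carry over. Pictures are saved under pics/ and viewed, and the job is handed in when it is done.

Besides the shell and the picture viewer there is one more tool, called after "Request:" by a JSON object that holds its "api" and its "payload". drive_tool: Moves the arm, as the interface text tells. Its arguments: {"type":"object","properties":{"commands":{"type":"array"},"grip":{"type":"number"}},"required":["commands"]}

```bash
ls; mkdir -p pics; cat > h.py <<'E'
import numpy as np, cv2
from cell import env
def cal(n):
    c=env.calibration(n); K=np.array(c["intrinsics"],float); R,_=cv2.Rodrigues(np.array(c["rvec"],float)); t=np.array(c["tvec"],float).reshape(3); return K,R,t
def ray(n,px,C=None):
    K,R,t=C or cal(n); d=R.T@np.linalg.inv(K)@np.array([px[0],px[1],1.]); o=-R.T@t; return o,d/np.linalg.norm(d)
def onz(n,px,z,C=None):
    o,d=ray(n,px,C); return o+d*(z-o[2])/d[2]
def proj(n,P,C=None):
    K,R,t=C or cal(n); p=K@(R@np.array(P,float)+t); return p[:2]/p[2]
def save(n,f):
    im=env.read_camera(n); cv2.imwrite("pics/"+f,im[:,:,::-1]); return im
E
python3 - <<'E'
from h import *
for n in ["scene","side","wrist"]:
    C=cal(n)
    save(n,n+"1.png")
    print(n,-C[1].T@C[2])
print(env.state()["eef_pos"],env.state()["tcp_rot"],env.grip_point_offset)
for n in ["scene","side","wrist"]:
    for q in ["pot","slot_a","lid_mid","lid_handle","tray","pipe_offcut","tin","spanner","wire_brush"]:
        try: print(n,q,[(np.round(r["pixel"]).tolist(),round(r["conf"],2)) for r in env.place_of(q,n)][:4])
        except Exception as e: print(n,q,e)
E
```

```text
pics
scene [1021.21356909  424.64756919 1073.48257733]
side [ 85.01867943 559.87018492 897.50801152]
wrist [ 318.34056251 -542.9054459   384.40621221]
[ 250.14822677 -572.57457446  214.20105035] [-3.14077819e+00 -1.15493761e-04  4.11806406e-01] 18.8
scene pot [([304.0, 236.0], 0.81)]
scene slot_a [([324.0, 235.0], 0.96), ([290.0, 189.0], 0.57)]
scene lid_mid [([344.0, 176.0], 0.93), ([309.0, 206.0], 0.8), ([410.0, 262.0], 0.75)]
scene lid_handle [([415.0, 256.0], 0.98), ([344.0, 173.0], 0.8), ([308.0, 199.0], 0.66)]
scene tray [([185.0, 152.0], 0.61)]
scene pipe_offcut [([207.0, 226.0], 0.56), ([292.0, 193.0], 0.51)]
scene tin [([216.0, 292.0], 0.94)]
scene spanner [([255.0, 169.0], 0.82)]
scene wire_brush [([145.0, 233.0], 0.94)]
side pot [([219.0, 259.0], 0.65)]
side slot_a [([190.0, 243.0], 0.8), ([241.0, 224.0], 0.56)]
side lid_mid [([161.0, 340.0], 0.78), ([216.0, 231.0], 0.73), ([278.0, 300.0], 0.65), ([214.0, 221.0], 0.59)]
side lid_handle [([161.0, 332.0], 0.92), ([275.0, 297.0], 0.75), ([215.0, 216.0], 0.6)]
side tray [([308.0, 184.0], 0.67)]
side pipe_offcut []
side tin [([184.0, 200.0], 0.9), ([219.0, 259.0], 0.19)]
side spanner [([290.0, 232.0], 0.61)]
side wire_brush [([238.0, 162.0], 0.96)]
wrist pot []
wrist slot_a []
wrist lid_mid []
wrist lid_handle []
wrist tray []
wrist pipe_offcut []
wrist tin []
wrist spanner []
wrist wire_brush []
```

View pics/scene1.png

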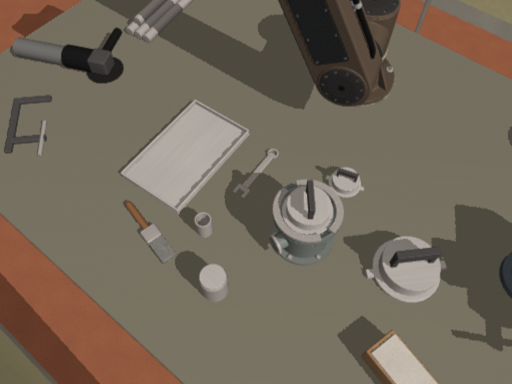

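View pics/side1.png

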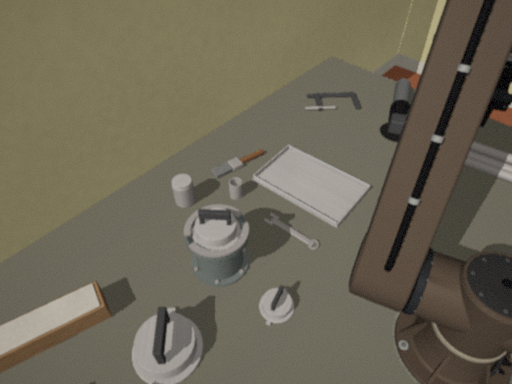

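```bash
python3 - <<'E'
from h import *
f=lambda a:np.round(a,1)
print("pot",f(onz("scene",[304,236],0)),f(onz("side",[219,259],0)))
print("lidmid",f(onz("scene",[309,206],171)),f(onz("side",[216,231],171)))
print("handle",f(onz("scene",[308,199],200)),f(onz("side",[215,216],200)))
print("slot",[f(onz("scene",p,130)) for p in([324,235],[290,189])],[f(onz("side",p,130)) for p in([190,243],[241,224])])
print("tray",f(onz("scene",[185,152],0)),f(onz("side",[308,184],0)))
print("offcut",f(onz("scene",[207,226],0)),"tin",f(onz("scene",[216,292],0)),f(onz("side",[184,200],0)))
print("spanner",f(onz("scene",[255,169],0)),f(onz("side",[290,232],0)))
E
```

```text
pot [551.4 208.6   0. ] [559.6 201.    0. ]
lidmid [559.9 208.5 171. ] [531.2 220.5 171. ]
handle [562.  203.7 200. ] [547.4 205.4 200. ]
slot [array([578., 268., 130.]), array([530.1, 136.9, 130. ])] [array([576.2, 269.6, 130. ]), array([525.9, 142.9, 130. ])]
tray [ 552.6 -206.3    0. ] [ 555.9 -194.     0. ]
offcut [686.4  -1.8   0. ] tin [802.9 132.3   0. ] [799.6 125.6   0. ]
spanner [472.  -16.5   0. ] [475.3  -3.5   0. ]
```

The scene picture shows the pot with the meant lid at about (308,210). Look-alikes are at (345,180), small, and (408,265), large. The tray is at (185,152) and the spanner at (258,170). I'll move the wrist camera over the tray and pot.

Request:
{"api": "drive_tool", "payload": {"commands": [{"dx": 24,"dy": 24,"dz": 20},{"dx": 24,"dy": 24,"dz": 20},{"dx": 24,"dy": 24,"dz": 20},{"dx": 24,"dy": 24,"dz": 20},{"dx": 24,"dy": 24,"dz": 20}], "grip": 1}}

```text
invalid input
```

Request:
{"api": "drive_tool", "payload": {"commands": [{"dx": 15,"dy": 35,"dz": 10},{"dx": 15,"dy": 35,"dz": 10},{"dx": 15,"dy": 35,"dz": 10},{"dx": 15,"dy": 35,"dz": 10},{"dx": 15,"dy": 35,"dz": 10}]}}

```text
invalid input
```

```bash
python3 - <<'E'
from h import *
C=cal("wrist");im=save("wrist","w2.png")
print(env.state()["eef_pos"],-C[1].T@C[2])
for q in ["tray","spanner","pipe_offcut","pot"]:
    print(q,[(np.round(r["pixel"]).tolist(),round(r["conf"],2),np.round(onz("wrist",r["pixel"],0,C)).tolist()) for r in env.place_of(q,"wrist")][:4])
for r in env.trace("tray","wrist")[:1]:
    m=r["pixels"].astype(np.uint8); c=max(cv2.findContours(m,0,2)[0],key=cv2.contourArea)
    b=cv2.boxPoints(cv2.minAreaRect(c)); print(m.sum(),b)
    P=np.array([onz("wrist",p,20,C)[:2] for p in b]);print(P,P.mean(0)); print(np.linalg.norm(P[1]-P[0]),np.linalg.norm(P[2]-P[1]))
E
```

```text
[ 250.19133524 -572.76305396  214.65228969] [ 318.35596533 -542.95231145  384.93172133]
tray []
spanner []
pipe_offcut []
pot []
```

View pics/w2.png

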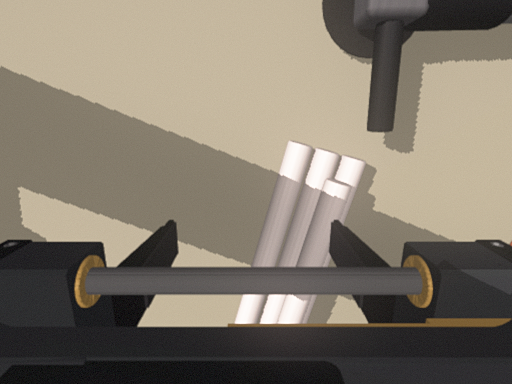

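The moves were refused, so I'll try again with all four keys in each row.

Request:
{"api": "drive_tool", "payload": {"commands": [{"dx": 24,"dy": 24,"dz": 20,"yaw": 0},{"dx": 24,"dy": 24,"dz": 20,"yaw": 0},{"dx": 24,"dy": 24,"dz": 20,"yaw": 0},{"dx": 24,"dy": 24,"dz": 20,"yaw": 0},{"dx": 24,"dy": 24,"dz": 20,"yaw": 0}]}}

```text
t: 2.22
eef_pos: [371.0, -451.4, 315.7]
tcp_rot: [3.141, -0.0, 0.412]
ft_force: [0.1, 0.1, 0.0]
opening: 0.999
```

Request:
{"api": "drive_tool", "payload": {"commands": [{"dx": 15,"dy": 35,"dz": 12,"yaw": 0},{"dx": 15,"dy": 35,"dz": 12,"yaw": 0},{"dx": 15,"dy": 35,"dz": 12,"yaw": 0},{"dx": 15,"dy": 35,"dz": 12,"yaw": 0},{"dx": 15,"dy": 35,"dz": 12,"yaw": 0}]}}

```text
t: 2.63
eef_pos: [445.5, -275.9, 375.4]
tcp_rot: [3.141, -0.0, 0.412]
ft_force: [0.5, -1.3, 0.2]
opening: 0.998
```

```bash
python3 - <<'E'
from h import *
C=cal("wrist");im=save("wrist","w3.png")
print(env.state()["eef_pos"],-C[1].T@C[2])
for q in ["tray","spanner"]:
    print(q,[(np.round(r["pixel"]).tolist(),round(r["conf"],2),np.round(onz("wrist",r["pixel"],0,C)).tolist()) for r in env.place_of(q,"wrist")][:4])
for r in env.trace("tray","wrist")[:1]:
    m=r["pixels"].astype(np.uint8); c=max(cv2.findContours(m,0,2)[0],key=cv2.contourArea)
    b=cv2.boxPoints(cv2.minAreaRect(c)); print(m.sum(),b)
    P=np.array([onz("wrist",p,20,C)[:2] for p in b]);print(P,P.mean(0)); print(np.linalg.norm(P[1]-P[0]),np.linalg.norm(P[2]-P[1]))
E
```

```text
[ 447.66246709 -271.37076382  378.1006399 ] [ 513.60360605 -246.10045343  545.6984643 ]
tray [([236.0, 77.0], 0.81, [557.0, -195.0, 0.0])]
spanner [([116.0, 76.0], 0.82, [475.0, -5.0, 0.0])]
21429 [[ 1.4216936e+02  1.4510141e+02]
 [ 2.0906361e+02 -4.2717079e+01]
 [ 3.2948627e+02  1.7318726e-01]
 [ 2.6259198e+02  1.8799167e+02]]
[[ 385.63679888  -89.00761002]
 [ 695.96749289  -94.96359689]
 [ 718.19468457 -288.60382272]
 [ 399.10857246 -315.99838977]] [ 549.7268872  -197.14335485]
310.3878435569249 194.91173670971895
```

View pics/w3.png

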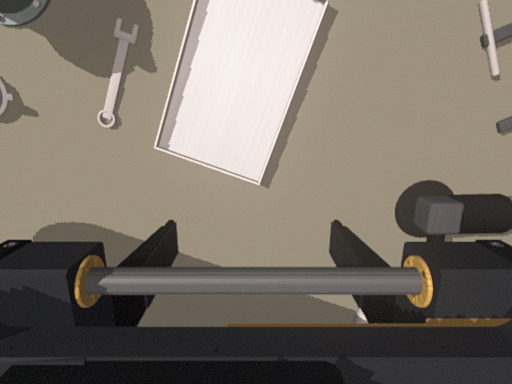

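The wrist picture shows the near tray corners at about (156,148) and (261,185), and the spanner at (118,70). Next is the pot.

Request:
{"api": "drive_tool", "payload": {"commands": [{"dx": 3,"dy": 37,"dz": 6,"yaw": 0},{"dx": 3,"dy": 37,"dz": 6,"yaw": 0},{"dx": 3,"dy": 37,"dz": 6,"yaw": 0},{"dx": 3,"dy": 37,"dz": 6,"yaw": 0},{"dx": 3,"dy": 37,"dz": 6,"yaw": 0}]}}

```text
t: 3.25
eef_pos: [459.8, -92.5, 404.3]
tcp_rot: [-3.141, 0.001, 0.41]
ft_force: [0.1, -0.1, -0.1]
opening: 1.004
```

Request:
{"api": "drive_tool", "payload": {"commands": [{"dx": 3,"dy": 37,"dz": 6,"yaw": 0},{"dx": 3,"dy": 37,"dz": 6,"yaw": 0},{"dx": 3,"dy": 37,"dz": 6,"yaw": 0},{"dx": 3,"dy": 37,"dz": 6,"yaw": 0},{"dx": 3,"dy": 37,"dz": 6,"yaw": 0}]}}

```text
t: 3.67
eef_pos: [475.4, 92.8, 434.4]
tcp_rot: [3.142, 0.001, 0.41]
ft_force: [0.5, 0.4, -0.8]
opening: 0.999
```

Request:
{"api": "drive_tool", "payload": {"commands": [{"dx": -3,"dy": 30,"dz": 6,"yaw": 0},{"dx": -3,"dy": 20,"dz": 6,"yaw": 0},{"dx": 0,"dy": 0,"dz": 0,"yaw": 0}]}}

```text
t: 3.92
eef_pos: [469.4, 144.0, 446.9]
tcp_rot: [-3.141, -0.0, 0.413]
ft_force: [-0.2, 0.5, -0.5]
opening: 1.002
```

```bash
python3 - <<'E'
from h import *
C=cal("wrist");im=save("wrist","w4.png")
print(env.state()["eef_pos"],-C[1].T@C[2])
for q,z in [("pot",0),("lid_handle",200),("lid_mid",171),("slot_a",130)]:
    print(q,[(np.round(r["pixel"],1).tolist(),round(r["conf"],2),np.round(onz("wrist",r["pixel"],z,C),1).tolist()) for r in env.place_of(q,"wrist")][:4])
for r in env.trace("lid_handle","wrist")[:3]:
    print(r["pixel"],r["pixels"].sum(),r["conf"])
E
```

```text
[469.51882671 142.59692442 446.32604373] [537.51242105 173.8723842  617.19826768]
pot [([236.1, 95.7], 0.17, [554.8, 217.6, 0.0])]
lid_handle [([204.8, 195.2], 0.69, [402.7, 191.9, 200.0]), ([84.3, 84.3], 0.6, [481.5, 394.1, 200.0]), ([240.2, 94.0], 0.16, [553.4, 199.3, 200.0])]
lid_mid [([208.0, 193.0], 0.89, [398.7, 189.8, 171.0]), ([237.2, 92.0], 0.79, [555.3, 206.0, 171.0]), ([95.9, 88.5], 0.72, [478.8, 392.7, 171.0])]
slot_a [([205.8, 63.2], 0.81, [576.1, 269.1, 130.0]), ([267.1, 128.3], 0.76, [525.1, 143.2, 130.0])]
[108.3, 87.7] 6740 0.93
[208.7, 189.1] 1312 0.78
[258.8, 60.1] 4520 0.41
```

View pics/w4.png

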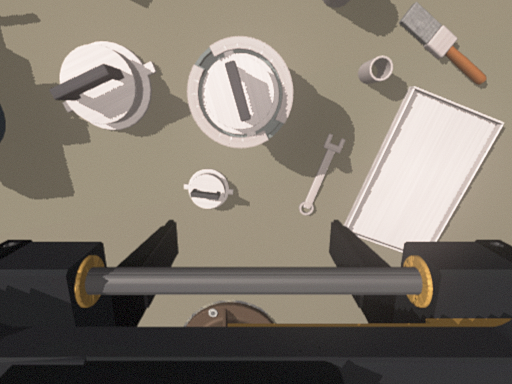

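```bash
python3 - <<'E'
from h import *
im=cv2.imread("pics/w4.png")
cv2.imwrite("pics/w4z.png",cv2.resize(im[30:155,180:310],None,fx=4.5,fy=4.5,interpolation=cv2.INTER_CUBIC))
C=cal("wrist")
g=im[30:155,180:310].max(2); m=((g<75)*255).astype(np.uint8)
n,l,s,c=cv2.connectedComponentsWithStats(m)
for i in range(1,n):
    if s[i,4]>150:
        pts=np.argwhere(l==i)[:,::-1].astype(np.float32)+[180,30]
        r=cv2.minAreaRect(pts.astype(np.float32)); b=cv2.boxPoints(r); print(s[i],r)
T=[(415,88),(502,125),(347,228)]
P=np.array([onz("wrist",p,20,C)[:2] for p in T]); print(P, np.linalg.norm(P[0]-P[1]),np.linalg.norm(P[0]-P[2]))
e=P[0]-P[2]; print("yaw",np.degrees(np.arctan2(e[1],e[0])),"ctr",(P[1]+P[2])/2)
E
```

```text
[[ 703.10072129  -95.84444254]
 [ 712.24595571 -290.24436703]
 [ 398.08281801 -112.73838272]] 194.6149170844089 305.4853949577318
yaw 3.1701860384784513 ctr [ 555.16438686 -201.49137487]
```

View pics/w4z.png

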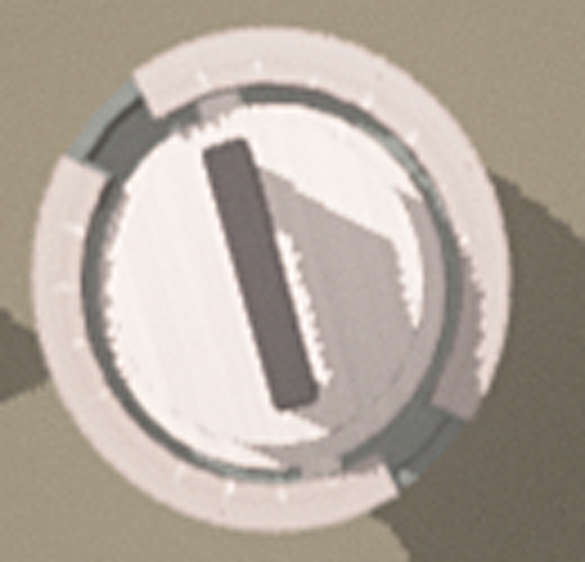

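```bash
python3 - <<'E'
from h import *
C=cal("wrist")
f=lambda p,z:onz("wrist",(p[0]/4.5+180-.4,p[1]/4.5+30-.4),z,C)[:2]
a,b=f((224.5,146),212),f((297,400),212); e=a-b
print("handle",(a+b)/2,np.linalg.norm(e),np.degrees(np.arctan2(e[1],e[0])))
print("thick",np.linalg.norm(f((205,152),212)-f((244,140),212)))
# collar circle from slot-edge corners/outer edge at z146
out=[(33,280),(512,285),(270,27),(275,530)]
P=[f(p,146) for p in out]; print("collar",np.round(P,1),(P[0]+P[1])/2,(P[2]+P[3])/2)
s=[f(p,146) for p in [(135,85),(62,157),(475,418),(398,490)]]
sa,sb=(s[0]+s[1])/2,(s[2]+s[3])/2;e=sa-sb
print("slots",sa,sb,(sa+sb)/2,np.linalg.norm(e),np.degrees(np.arctan2(e[1],e[0])), "gap",np.linalg.norm(s[0]-s[1]))
l=[f(p,138) for p in [(222,100),(318,468)]]; e=l[0]-l[1]; print("lugs",(l[0]+l[1])/2,np.degrees(np.arctan2(e[1],e[0])),np.linalg.norm(e))
E
```

```text
handle [555.18586861 199.32308354] 72.0792682106317 39.48525513170968
thick 11.475438903686392
collar [[526.3 273.9]
 [588.9 125.7]
 [628.8 230.6]
 [481.7 167.1]] [557.60643549 199.79430294] [555.24919239 198.83066942]
slots [580.90357412 271.19949478] [528.09181303 125.82647519] [554.49769358 198.51298499] 154.6686682331977 70.03470257065631 gap 32.85848145410597
lugs [555.4339279 199.6108539] 38.17001382721109 123.35334750107033
```

Request:
{"api": "drive_tool", "payload": {"commands": [{"dx": 17,"dy": 11,"dz": -30,"yaw": 3},{"dx": 17,"dy": 11,"dz": -30,"yaw": 3},{"dx": 17,"dy": 11,"dz": -30,"yaw": 4},{"dx": 17,"dy": 12,"dz": -30,"yaw": 3},{"dx": 18,"dy": 12,"dz": -30,"yaw": 3}]}}

```text
t: 4.63
eef_pos: [556.0, 198.6, 295.2]
tcp_rot: [3.141, -0.0, 0.692]
ft_force: [-0.3, 0.3, 0.4]
opening: 1.002
```

Request:
{"api": "drive_tool", "payload": {"commands": [{"dx": 0,"dy": 0,"dz": -25,"yaw": 0},{"dx": 0,"dy": 0,"dz": -10,"yaw": 0},{"dx": 0,"dy": 0,"dz": 0,"yaw": 0}]}}

```text
t: 4.88
eef_pos: [554.5, 198.2, 259.3]
tcp_rot: [-3.14, 0.004, 0.69]
ft_force: [-0.2, -0.2, 1.1]
opening: 1.0
```

```bash
python3 - <<'E'
from h import *
s=env.state();C=cal("wrist");im=save("wrist","w5.png")
print(s["eef_pos"],s["tcp_rot"])
cv2.imwrite("pics/w5z.png",cv2.resize(im[100:384,130:380,::-1],None,fx=2,fy=2,interpolation=cv2.INTER_CUBIC))
print(proj("wrist",s["eef_pos"],C),proj("wrist",[555,199,212],C))
E
```

```text
[554.5153208  198.20636749 259.31778584] [-3.13966459  0.00423783  0.68965211]
[252.95606785 236.56326597] [252.61533706 210.66097096]
```

View pics/w5.png

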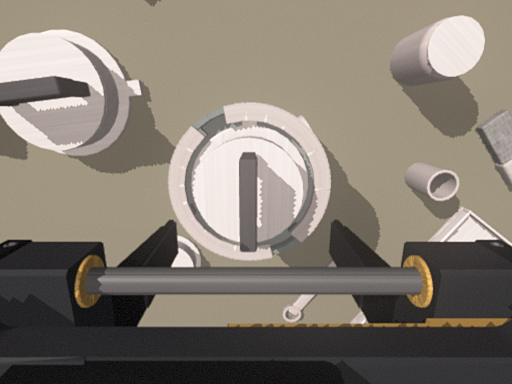

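```bash
python3 - <<'E'
from h import *
C=cal("wrist")
for p in [(241,154),(257,154),(240,248),(256,248)]: print(np.round(onz("wrist",p,212,C),1))
a=(onz("wrist",(248.7,153.5),212,C));b=onz("wrist",(248,248),212,C);e=a-b
print(a,b,(a+b)/2,np.linalg.norm(e),np.degrees(np.arctan2(e[1],e[0])))
P=[onz("wrist",p,146,C) for p in [(168.5,185),(330.5,185),(250,102),(250,260)]];print(np.round(P,1),(P[0]+P[1])/2,(P[2]+P[3])/2)
E
```

```text
[584.  233.7 212. ]
[591.6 224.5 212. ]
[523.9 186.4 212. ]
[532.1 176.3 212. ]
[587.95613458 229.54380624 212.        ] [527.99306999 181.32095585 212.        ] [557.97460228 205.43238105 212.        ] 76.94811508554857 38.806562388798724
[[505.4 266.5 146. ]
 [608.1 141.8 146. ]
 [618.2 253.8 146. ]
 [493.  151.4 146. ]] [556.74125809 204.12364232 146.        ] [555.6152452  202.59969491 146.        ]
```

View pics/w5z.png

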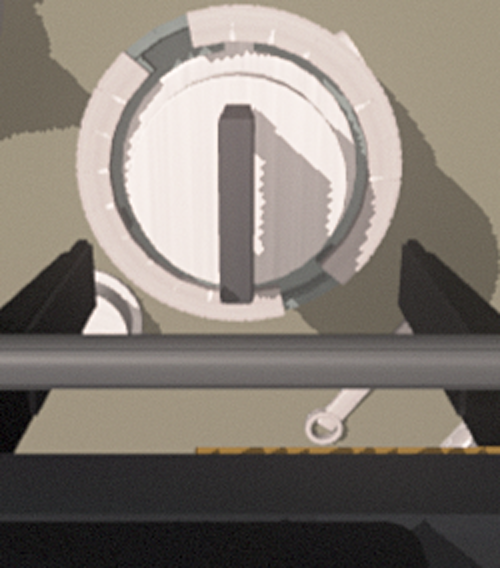

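The picture shows the handle at (248,155) to (248,250). That measures 77 mm long at top height, against 76 mm given. Its centre is about (556.5,203.5). I'll descend and grip.

Request:
{"api": "drive_tool", "payload": {"commands": [{"dx": 2,"dy": 5,"dz": -10,"yaw": 0},{"dx": 0,"dy": 0,"dz": -25,"yaw": 0},{"dx": 0,"dy": 0,"dz": -25,"yaw": 0},{"dx": 0,"dy": 0,"dz": -18,"yaw": 0},{"dx": 0,"dy": 0,"dz": 0,"yaw": 0}]}}

```text
t: 5.35
eef_pos: [556.3, 204.0, 181.8]
tcp_rot: [-3.14, 0.002, 0.691]
ft_force: [0.1, 0.1, -0.3]
opening: 0.996
```

Request:
{"api": "drive_tool", "payload": {"commands": [{"dx": 0,"dy": 0,"dz": 0,"yaw": 0},{"dx": 0,"dy": 0,"dz": 0,"yaw": 0},{"dx": 0,"dy": 0,"dz": 0,"yaw": 0},{"dx": 0,"dy": 0,"dz": 0,"yaw": 0},{"dx": 0,"dy": 0,"dz": 0,"yaw": 0}], "grip": 0}}

```text
t: 5.77
eef_pos: [557.5, 204.4, 184.6]
tcp_rot: [3.141, -0.001, 0.691]
ft_force: [0.4, -0.4, -0.6]
opening: 0.707
```

Request:
{"api": "drive_tool", "payload": {"commands": [{"dx": 0,"dy": 0,"dz": 0,"yaw": 0},{"dx": 0,"dy": 0,"dz": 0,"yaw": 0},{"dx": 0,"dy": 0,"dz": 0,"yaw": 0},{"dx": 0,"dy": 0,"dz": 0,"yaw": 0},{"dx": 0,"dy": 0,"dz": 0,"yaw": 0}]}}

```text
t: 6.18
eef_pos: [557.2, 204.3, 183.6]
tcp_rot: [3.142, 0.0, 0.691]
ft_force: [-0.6, -0.1, 0.4]
opening: 0.354
```

Request:
{"api": "drive_tool", "payload": {"commands": [{"dx": 0,"dy": 0,"dz": 0,"yaw": 0},{"dx": 0,"dy": 0,"dz": 0,"yaw": 0},{"dx": 0,"dy": 0,"dz": 0,"yaw": 0},{"dx": 0,"dy": 0,"dz": 0,"yaw": 0},{"dx": 0,"dy": 0,"dz": 0,"yaw": 0}]}}

```text
t: 6.6
eef_pos: [557.1, 204.3, 183.6]
tcp_rot: [-3.141, 0.0, 0.691]
ft_force: [-1.1, 0.2, -0.2]
opening: 0.145
```

Request:
{"api": "drive_tool", "payload": {"commands": [{"dx": 0,"dy": 0,"dz": 0,"yaw": 0},{"dx": 0,"dy": 0,"dz": 0,"yaw": 0},{"dx": 0,"dy": 0,"dz": 0,"yaw": 0}]}}

```text
t: 6.85
eef_pos: [557.1, 204.3, 183.6]
tcp_rot: [-3.142, 0.0, 0.691]
ft_force: [-1.2, 0.5, 0.1]
opening: 0.147
```

Request:
{"api": "drive_tool", "payload": {"commands": [{"dx": 0,"dy": 0,"dz": 0,"yaw": 5},{"dx": 0,"dy": 0,"dz": 0,"yaw": 6},{"dx": 0,"dy": 0,"dz": 0,"yaw": 6},{"dx": 0,"dy": 0,"dz": 0,"yaw": 6},{"dx": 0,"dy": 0,"dz": 0,"yaw": 5}]}}

```text
t: 7.27
eef_pos: [557.3, 204.1, 183.6]
tcp_rot: [3.141, 0.0, 1.185]
ft_force: [-0.4, 0.5, 0.5]
opening: 0.149
```

Request:
{"api": "drive_tool", "payload": {"commands": [{"dx": 0,"dy": 0,"dz": 0,"yaw": 1},{"dx": 0,"dy": 0,"dz": 0,"yaw": 1},{"dx": 0,"dy": 0,"dz": 0,"yaw": 0}]}}

```text
t: 7.52
eef_pos: [557.2, 204.1, 183.6]
tcp_rot: [3.141, 0.0, 1.213]
ft_force: [-0.4, -0.5, -0.5]
opening: 0.141
```

```bash
python3 - <<'E'
from h import *
s=env.state();print(s["eef_pos"],s["tcp_rot"],s["ft_force"],s["moment"])
im=save("wrist","w6.png"); im=im[:,:,::-1]
cv2.imwrite("pics/w6z.png",cv2.resize(im[80:330,130:390],None,fx=2.2,fy=2.2,interpolation=cv2.INTER_CUBIC))
E
```

```text
[557.24146691 204.11944882 183.63629613] [3.14138085e+00 1.56658637e-04 1.21348951e+00] [-0.42774466 -0.47213661 -0.48581804] [-0.09378141  0.01549455  0.06574881]
```

View pics/w6z.png

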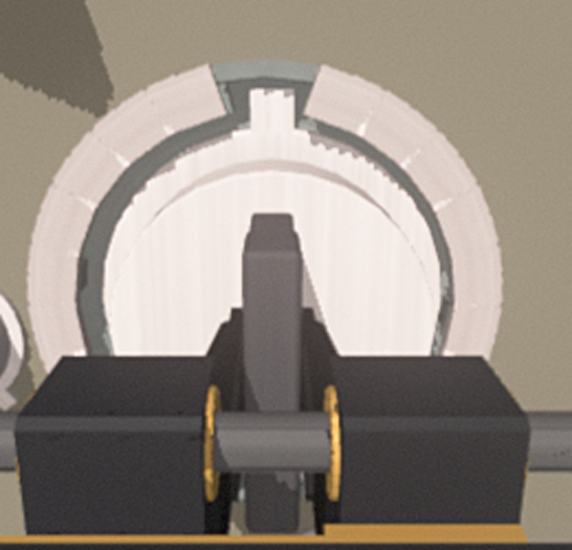

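The lug sits in the slot but 2 mm right of its middle, because the lid is off-centre in the collar. I'll shift it and then lift slowly.

Request:
{"api": "drive_tool", "payload": {"commands": [{"dx": -2,"dy": 1,"dz": 0,"yaw": 0},{"dx": 0,"dy": 0,"dz": 0,"yaw": 0},{"dx": 0,"dy": 0,"dz": 4,"yaw": 0},{"dx": 0,"dy": 0,"dz": 4,"yaw": 0},{"dx": 0,"dy": 0,"dz": 0,"yaw": 0}]}}

```text
t: 7.98
eef_pos: [555.4, 205.4, 192.5]
tcp_rot: [3.141, -0.001, 1.214]
ft_force: [0.2, 0.3, -2.6]
opening: 0.146
```

Request:
{"api": "drive_tool", "payload": {"commands": [{"dx": 0,"dy": 0,"dz": 5,"yaw": 0},{"dx": 0,"dy": 0,"dz": 6,"yaw": 0},{"dx": 0,"dy": 0,"dz": 8,"yaw": 0},{"dx": 0,"dy": 0,"dz": 10,"yaw": 0},{"dx": 0,"dy": 0,"dz": 0,"yaw": 0}]}}

```text
t: 8.4
eef_pos: [556.0, 205.5, 223.2]
tcp_rot: [3.139, -0.002, 1.215]
ft_force: [-0.0, 0.1, -2.2]
opening: 0.142
```

Lid is clear. I'll refine the tray pose from the pictures already saved.

```bash
python3 - <<'E'
from h import *
a=cv2.imread("pics/scene1.png")[90:220,110:260]; b=cv2.imread("pics/side1.png")[135:235,240:380]
a=cv2.resize(a,None,fx=4,fy=4,interpolation=cv2.INTER_CUBIC); b=cv2.resize(b,None,fx=4,fy=4,interpolation=cv2.INTER_CUBIC)
cv2.imwrite("pics/tz1.png",a);cv2.imwrite("pics/tz2.png",b)
E
```

```text
(no output)
```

View pics/tz1.png

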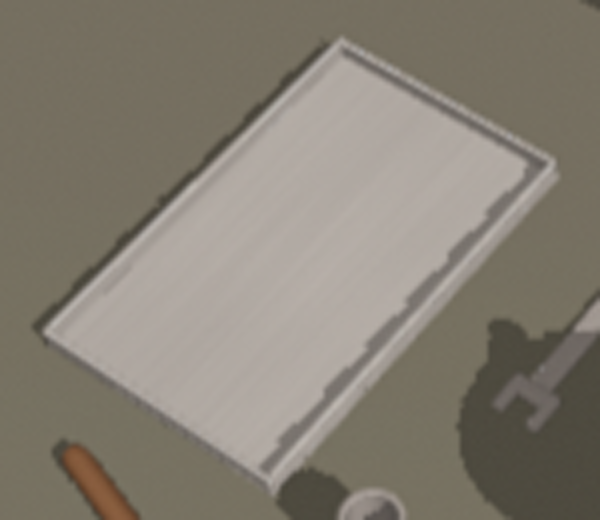

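View pics/tz2.png

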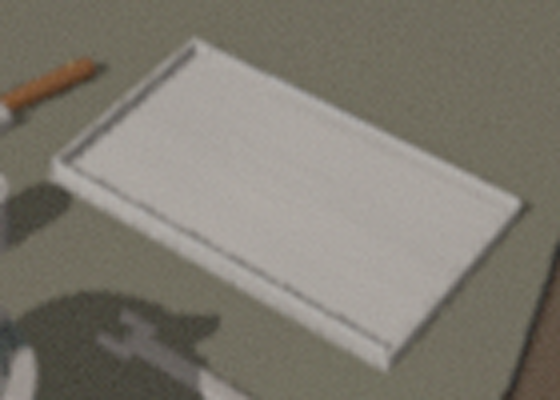

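Request:
{"api": "drive_tool", "payload": {"commands": [{"dx": 0,"dy": 0,"dz": 20,"yaw": 0},{"dx": 0,"dy": -5,"dz": 30,"yaw": 0},{"dx": -3,"dy": -20,"dz": 20,"yaw": 0},{"dx": -5,"dy": -30,"dz": 0,"yaw": 0},{"dx": -5,"dy": -35,"dz": 0,"yaw": 0}]}}

```text
t: 8.82
eef_pos: [542.2, 115.2, 292.1]
tcp_rot: [3.139, -0.001, 1.217]
ft_force: [-0.1, -0.9, -3.8]
opening: 0.143
```

```bash
python3 - <<'E'
from h import *
for n,o,T in [("scene",(110,90),[(340,38),(555,162),(272,482),(42,332)]),("side",(240,135),[(197,40),(525,203),(390,352),(54,165)])]:
    P=np.array([onz(n,(p[0]/4+o[0]-.4,p[1]/4+o[1]-.4),20)[:2] for p in T]);print(n,np.round(P,1).tolist(),P.mean(0),[round(float(np.linalg.norm(P[i]-P[i-1])),1) for i in range(4)])
    e=(P[2]-P[1]) if n=="scene" else P[0]-P[1]; print(np.degrees(np.arctan2(e[1],e[0])))
E
```

```text
scene [[402.6, -305.6], [391.1, -106.9], [706.6, -83.2], [721.8, -283.6]] [ 555.51377538 -194.80940852] [319.9, 199.0, 316.5, 201.0]
4.302040117652115
side [[713.6, -286.1], [396.2, -306.3], [388.2, -109.8], [699.2, -86.1]] [ 549.31461955 -197.03656081] [200.5, 318.0, 196.7, 311.9]
3.6416020568556364
```

Request:
{"api": "drive_tool", "payload": {"commands": [{"dx": -5,"dy": -35,"dz": 0,"yaw": 0},{"dx": -5,"dy": -35,"dz": 0,"yaw": 0},{"dx": -5,"dy": -35,"dz": 0,"yaw": 0},{"dx": -5,"dy": -35,"dz": 0,"yaw": 0},{"dx": -5,"dy": -35,"dz": 0,"yaw": 0}]}}

```text
t: 9.23
eef_pos: [516.6, -61.3, 291.0]
tcp_rot: [3.141, -0.0, 1.215]
ft_force: [0.3, 0.1, -3.3]
opening: 0.145
```

Tray centre is (553,-196.5) with yaw 4°, so the lid target is (493,-201) and the cartridge target (648,-190).

Request:
{"api": "drive_tool", "payload": {"commands": [{"dx": -6,"dy": -33,"dz": 0,"yaw": 0},{"dx": -6,"dy": -33,"dz": -10,"yaw": 0},{"dx": -6,"dy": -33,"dz": -20,"yaw": 0},{"dx": -6,"dy": -28,"dz": -25,"yaw": 0},{"dx": 0,"dy": -9,"dz": -35,"yaw": 0}]}}

```text
t: 9.65
eef_pos: [493.1, -199.5, 201.7]
tcp_rot: [3.137, 0.001, 1.212]
ft_force: [1.2, -1.2, -3.7]
opening: 0.144
```

Request:
{"api": "drive_tool", "payload": {"commands": [{"dx": 0,"dy": 0,"dz": -35,"yaw": 0},{"dx": 0,"dy": 0,"dz": -35,"yaw": 0},{"dx": 0,"dy": 0,"dz": -25,"yaw": 0},{"dx": 0,"dy": 0,"dz": -10,"yaw": 0},{"dx": 0,"dy": 0,"dz": 0,"yaw": 0}]}}

```text
t: 10.07
eef_pos: [492.5, -195.5, 94.0]
tcp_rot: [-3.138, -0.0, 1.215]
ft_force: [-0.3, 0.2, -2.9]
opening: 0.144
```

```bash
python3 - <<'E'
from h import *
s=env.state();print(s["eef_pos"],s["ft_force"])
save("side","s7.png");save("scene","c7.png")
a=cv2.imread("pics/side1.png")
E
python3 - <<'E'
import cv2,numpy as np
a=cv2.imread("pics/s7.png")[110:260,220:420];b=cv2.imread("pics/c7.png")[70:220,90:290]
cv2.imwrite("pics/sc7.png",cv2.resize(np.vstack([a,b]),None,fx=2,fy=2))
E
```

```text
[ 492.53464918 -195.45740719   94.04286963] [-0.29082521  0.18316454 -2.91278378]
```

View pics/sc7.png

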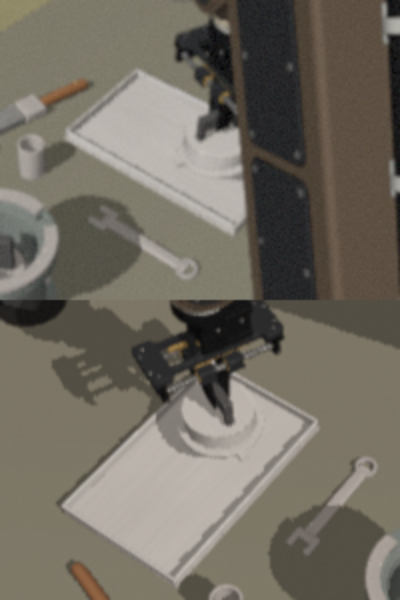

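The lid hangs over the near half of the tray. I'll lower it gently.

Request:
{"api": "drive_tool", "payload": {"commands": [{"dx": 0,"dy": -5,"dz": -12,"yaw": 0},{"dx": 0,"dy": 0,"dz": -11,"yaw": 0},{"dx": 0,"dy": 0,"dz": -6,"yaw": 0},{"dx": 0,"dy": 0,"dz": -3,"yaw": 0},{"dx": 0,"dy": 0,"dz": 0,"yaw": 0}]}}

```text
t: 10.58
eef_pos: [493.5, -200.8, 64.3]
tcp_rot: [3.141, 0.0, 1.215]
ft_force: [-0.6, 0.1, -2.6]
opening: 0.145
```

Request:
{"api": "drive_tool", "payload": {"commands": [{"dx": 0,"dy": 0,"dz": -1,"yaw": 0},{"dx": 0,"dy": 0,"dz": -1,"yaw": 0},{"dx": 0,"dy": 0,"dz": 0,"yaw": 0}]}}

```text
t: 10.83
eef_pos: [493.3, -200.8, 62.0]
tcp_rot: [3.141, 0.0, 1.215]
ft_force: [-0.9, -0.4, -3.7]
opening: 0.144
```

Request:
{"api": "drive_tool", "payload": {"commands": [{"dx": 0,"dy": 0,"dz": -2,"yaw": 0},{"dx": 0,"dy": 0,"dz": -1,"yaw": 0},{"dx": 0,"dy": 0,"dz": 0,"yaw": 0}]}}

```text
t: 11.08
eef_pos: [493.1, -200.7, 58.5]
tcp_rot: [-3.141, -0.0, 1.215]
ft_force: [0.2, 0.3, -2.8]
opening: 0.142
```

Request:
{"api": "drive_tool", "payload": {"commands": [{"dx": 0,"dy": 0,"dz": -1,"yaw": 0},{"dx": 0,"dy": 0,"dz": 0,"yaw": 0}]}}

```text
t: 11.25
eef_pos: [493.2, -200.8, 57.6]
tcp_rot: [3.141, 0.0, 1.215]
ft_force: [0.6, 0.3, -3.2]
opening: 0.146
```

Request:
{"api": "drive_tool", "payload": {"commands": [{"dx": 0,"dy": 0,"dz": -1,"yaw": 0},{"dx": 0,"dy": 0,"dz": 0,"yaw": 0}]}}

```text
t: 11.42
eef_pos: [493.2, -200.8, 57.6]
tcp_rot: [3.141, 0.0, 1.215]
ft_force: [-2.7, 0.7, 10.7]
opening: 0.149
```

Contact, at 10.7 N. Release.

Request:
{"api": "drive_tool", "payload": {"commands": [{"dx": 0,"dy": 0,"dz": 0,"yaw": 0},{"dx": 0,"dy": 0,"dz": 0,"yaw": 0},{"dx": 0,"dy": 0,"dz": 0,"yaw": 0},{"dx": 0,"dy": 0,"dz": 0,"yaw": 0},{"dx": 0,"dy": 0,"dz": 0,"yaw": 0}], "grip": 1}}

```text
t: 11.83
eef_pos: [493.2, -200.8, 56.6]
tcp_rot: [3.142, 0.0, 1.215]
ft_force: [-0.2, 0.6, -0.1]
opening: 0.441
```

Request:
{"api": "drive_tool", "payload": {"commands": [{"dx": 0,"dy": 0,"dz": 0,"yaw": 0},{"dx": 0,"dy": 0,"dz": 0,"yaw": 0},{"dx": 0,"dy": 0,"dz": 0,"yaw": 0},{"dx": 0,"dy": 0,"dz": 0,"yaw": 0},{"dx": 0,"dy": 0,"dz": 10,"yaw": 0}]}}

```text
t: 12.25
eef_pos: [492.5, -200.4, 65.7]
tcp_rot: [-3.139, -0.0, 1.215]
ft_force: [-0.2, 0.1, -0.7]
opening: 0.788
```

Request:
{"api": "drive_tool", "payload": {"commands": [{"dx": 0,"dy": 0,"dz": 30,"yaw": 0},{"dx": 0,"dy": 0,"dz": 35,"yaw": 0},{"dx": 0,"dy": 10,"dz": 35,"yaw": 0},{"dx": 0,"dy": 20,"dz": 35,"yaw": 0},{"dx": 3,"dy": 20,"dz": 35,"yaw": 0}]}}

```text
t: 12.67
eef_pos: [495.4, -150.3, 239.1]
tcp_rot: [3.141, 0.0, 1.213]
ft_force: [1.2, 0.1, 0.0]
opening: 1.0
```

```bash
python3 - <<'E'
from h import *
s=env.state();print(s["eef_pos"],s["ft_force"],s["opening"])
save("scene","c8.png");
a=cv2.imread("pics/c8.png")[80:280,110:360]
cv2.imwrite("pics/c8z.png",cv2.resize(a,None,fx=3,fy=3,interpolation=cv2.INTER_CUBIC))
E
```

```text
[ 495.39082102 -150.26951462  239.12926791] [1.21985173 0.07341017 0.01085366] 0.999528618907531
```

View pics/c8z.png

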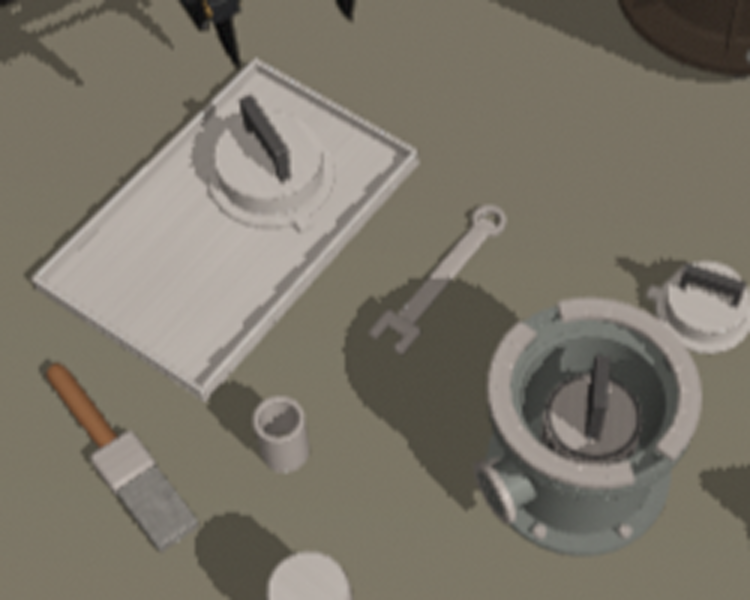

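Lid lies flat in the near half of the tray. The cartridge is visible in the pot with its plate upright. Next I'll look straight down into the pot.

Request:
{"api": "drive_tool", "payload": {"commands": [{"dx": 5,"dy": 33,"dz": 18,"yaw": -4},{"dx": 5,"dy": 35,"dz": 18,"yaw": -4},{"dx": 5,"dy": 35,"dz": 18,"yaw": -4},{"dx": 5,"dy": 35,"dz": 18,"yaw": -4},{"dx": 5,"dy": 35,"dz": 18,"yaw": -4}]}}

```text
t: 13.13
eef_pos: [520.8, 23.8, 328.3]
tcp_rot: [3.141, -0.0, 0.862]
ft_force: [1.1, 0.5, -0.3]
opening: 1.003
```

Request:
{"api": "drive_tool", "payload": {"commands": [{"dx": 5,"dy": 35,"dz": 0,"yaw": 0},{"dx": 5,"dy": 35,"dz": 0,"yaw": 0},{"dx": 5,"dy": 35,"dz": 0,"yaw": 0},{"dx": 5,"dy": 35,"dz": 0,"yaw": 0},{"dx": 0,"dy": 0,"dz": 0,"yaw": 0}]}}

```text
t: 13.55
eef_pos: [541.1, 166.9, 326.9]
tcp_rot: [-3.141, -0.001, 0.869]
ft_force: [-0.3, 0.2, 0.1]
opening: 1.002
```

```bash
python3 - <<'E'
from h import *
s=env.state();C=cal("wrist");im=save("wrist","w9.png")[:,:,::-1]
print(s["eef_pos"],s["tcp_rot"]); np.savez("w9.npz",K=C[0],R=C[1],t=C[2])
for q,z in [("cartridge_plate",123),("cartridge_mid",80.5)]:
    print(q,[(np.round(r["pixel"],1).tolist(),round(r["conf"],2),np.round(onz("wrist",r["pixel"],z,C),1).tolist()) for r in env.place_of(q,"wrist")][:3])
p=proj("wrist",[555.5,204,146],C);print(p)
x,y=int(max(0,p[0]-80)),int(max(0,p[1]-80)); print(x,y)
cv2.imwrite("pics/w9z.png",cv2.resize(im[y:y+150,x:x+160],None,fx=4,fy=4,interpolation=cv2.INTER_CUBIC))
E
```

```text
[541.08970313 166.9182492  326.90759448] [-3.14111265e+00 -1.15184458e-03  8.69354540e-01]
cartridge_plate [([233.5, 146.8], 0.8, [543.9, 208.1, 123.0])]
cartridge_mid [([238.5, 140.1], 0.85, [550.2, 208.8, 80.5])]
[241.94329114 145.2301948 ]
161 65
```

View pics/w9z.png

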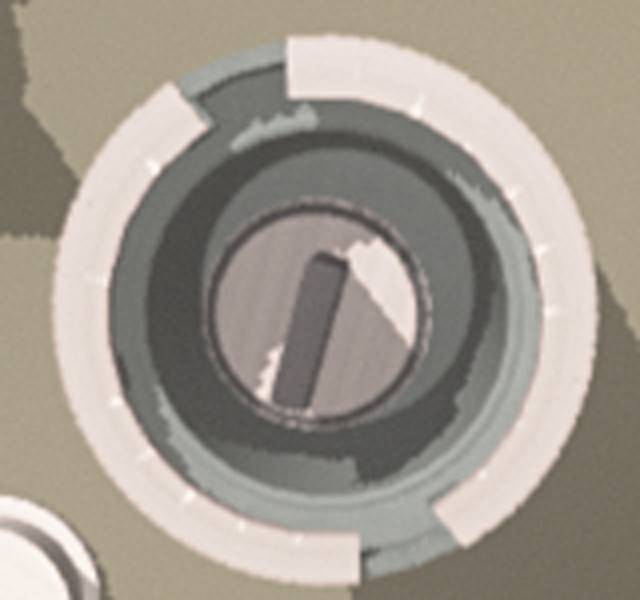

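View pics/w9.png

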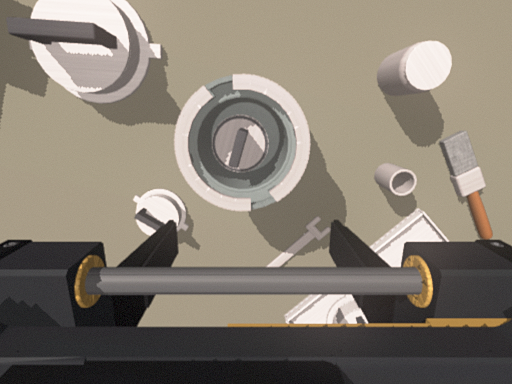

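```bash
python3 - <<'E'
from h import *
d=np.load("w9.npz");C=(d["K"],d["R"],d["t"])
f=lambda p,z:onz("wrist",(p[0]/4+161-.4,p[1]/4+65-.4),z,C)[:2]
a,b=f((331,256),153),f((293,408),153); e=a-b
print("plate",a,b,(a+b)/2,np.linalg.norm(e),np.degrees(np.arctan2(e[1],e[0])), "thick",np.linalg.norm(f((300,330),153)-f((331,338),153)))
P=[f(p,93) for p in [(203,315),(432,315),(317,197),(317,430)]]
print("drum",(P[0]+P[1])/2,(P[2]+P[3])/2,np.linalg.norm(P[0]-P[1]),np.linalg.norm(P[2]-P[3]))
P=[f(p,146) for p in [(53,310),(598,310),(330,35),(330,585)]]
print("collar",(P[0]+P[1])/2,(P[2]+P[3])/2,np.linalg.norm(P[0]-P[1]),np.linalg.norm(P[2]-P[3]))
print(C[0])
E
```

```text
plate [569.70127997 217.60351662] [532.51116559 191.62560165] [551.10622278 204.61455913] 45.36470735679972 34.934941262677064 thick 9.263586453866992
drum [550.07355222 204.67182544] [549.60595499 204.39986234] 77.73437543443036 78.33353678454043
collar [557.94104492 206.72808767] [555.7253866  202.16793181] 160.57154762062476 160.9060034257409
[[294.79928139   0.         253.21962817]
 [  0.         294.79928139 194.01346963]
 [  0.           0.           1.        ]]
```

Plate: 45 mm long at the top (44 mm given), centre (550.5,204.5), yaw 35°. The drum circle agrees with this. I'll go in with the jaws partly open.

Request:
{"api": "drive_tool", "payload": {"commands": [{"dx": 2,"dy": 8,"dz": -22,"yaw": -3},{"dx": 2,"dy": 8,"dz": -22,"yaw": -3},{"dx": 2,"dy": 8,"dz": -22,"yaw": -3},{"dx": 2,"dy": 8,"dz": -22,"yaw": -3},{"dx": 1,"dy": 6,"dz": -22,"yaw": -3}], "grip": 0.42}}

```text
t: 14.12
eef_pos: [550.4, 199.1, 216.1]
tcp_rot: [3.141, -0.0, 0.599]
ft_force: [-0.2, 0.0, -0.3]
opening: 0.703
```

Request:
{"api": "drive_tool", "payload": {"commands": [{"dx": 0,"dy": 0,"dz": -20,"yaw": 0},{"dx": 0,"dy": 0,"dz": -10,"yaw": 0},{"dx": 0,"dy": 0,"dz": 0,"yaw": 0},{"dx": 0,"dy": 0,"dz": 0,"yaw": 0},{"dx": 0,"dy": 0,"dz": 0,"yaw": 0}]}}

```text
t: 14.53
eef_pos: [550.8, 199.7, 188.1]
tcp_rot: [3.141, -0.002, 0.603]
ft_force: [-0.6, 1.2, -0.4]
opening: 0.427
```

```bash
python3 - <<'E'
from h import *
s=env.state();C=cal("wrist");im=save("wrist","w10.png")[:,:,::-1]
print(s["eef_pos"],s["tcp_rot"],s["opening"]); np.savez("w10.npz",K=C[0],R=C[1],t=C[2])
print(proj("wrist",s["eef_pos"],C))
cv2.imwrite("pics/w10z.png",cv2.resize(im[60:280,140:370],None,fx=2.6,fy=2.6,interpolation=cv2.INTER_CUBIC))
E
```

```text
[550.81997334 199.716192   188.06282153] [ 3.14079283e+00 -1.70964097e-03  6.03172727e-01] 0.4270890044795132
[252.95750075 236.6219299 ]
```

View pics/w10z.png

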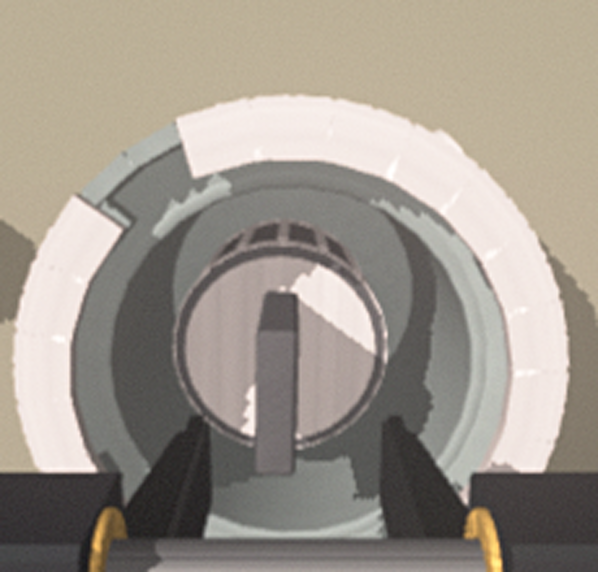

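```bash
python3 - <<'E'
from h import *
d=np.load("w10.npz");C=(d["K"],d["R"],d["t"])
f=lambda p,z:onz("wrist",(p[0]/2.6+140-.3,p[1]/2.6+60-.3),z,C)[:2]
a,b=f((278.5,331),153),f((276,473),153); e=a-b
print(a,b,(a+b)/2,np.linalg.norm(e),np.degrees(np.arctan2(e[1],e[0])))
P=[f(p,93) for p in [(173,340),(387,340),(280,247),(280,450)]]
print("drum",(P[0]+P[1])/2,(P[2]+P[3])/2,np.linalg.norm(P[0]-P[1]))
E
```

```text
[567.46990837 216.42865101] [531.88619347 193.14259169] [549.67805092 204.78562135] 42.525772470541824 33.200821612269486
drum [552.11090514 206.65715639] [548.36435763 204.12800387] 76.57242604097037
```

The plate is at (277,330) to (277,470) in the crop, so its centre is (550,205) and its yaw 33–35°. The commanded y is 5 mm short. I'll correct that and descend.

Request:
{"api": "drive_tool", "payload": {"commands": [{"dx": -1,"dy": 5,"dz": 0,"yaw": -0.5},{"dx": 0,"dy": 0,"dz": -20,"yaw": 0},{"dx": 0,"dy": 0,"dz": -20,"yaw": 0},{"dx": 0,"dy": 0,"dz": -20,"yaw": 0},{"dx": 0,"dy": 0,"dz": -15,"yaw": 0}]}}

```text
t: 15.0
eef_pos: [549.0, 205.6, 111.1]
tcp_rot: [3.141, -0.0, 0.595]
ft_force: [-0.6, -0.6, 0.0]
opening: 0.418
```

Request:
{"api": "drive_tool", "payload": {"commands": [{"dx": 0,"dy": 0,"dz": -5,"yaw": 0},{"dx": 0,"dy": 0,"dz": 0,"yaw": 0}]}}

```text
t: 15.17
eef_pos: [548.9, 205.4, 106.2]
tcp_rot: [-3.141, 0.001, 0.595]
ft_force: [0.3, -0.0, 0.0]
opening: 0.425
```

Request:
{"api": "drive_tool", "payload": {"commands": [{"dx": 0,"dy": 0,"dz": 0,"yaw": 0},{"dx": 0,"dy": 0,"dz": 0,"yaw": 0},{"dx": 0,"dy": 0,"dz": 0,"yaw": 0},{"dx": 0,"dy": 0,"dz": 0,"yaw": 0},{"dx": 0,"dy": 0,"dz": 0,"yaw": 0}], "grip": 0}}

```text
t: 15.58
eef_pos: [549.4, 205.3, 107.2]
tcp_rot: [3.141, -0.001, 0.595]
ft_force: [-1.2, 1.8, 1.3]
opening: 0.129
```

Request:
{"api": "drive_tool", "payload": {"commands": [{"dx": 0,"dy": 0,"dz": 0,"yaw": 0},{"dx": 0,"dy": 0,"dz": 0,"yaw": 0},{"dx": 0,"dy": 0,"dz": 0,"yaw": 0},{"dx": 0,"dy": 0,"dz": 0,"yaw": 0},{"dx": 0,"dy": 0,"dz": 0,"yaw": 0}]}}

```text
t: 16.0
eef_pos: [549.4, 205.3, 107.2]
tcp_rot: [3.141, -0.001, 0.595]
ft_force: [-0.8, -0.3, 5.7]
opening: 0.125
```

Gripped: the opening of 12 mm matches the plate. Lift straight up.

Request:
{"api": "drive_tool", "payload": {"commands": [{"dx": 0,"dy": 0,"dz": 5,"yaw": 0},{"dx": 0,"dy": 0,"dz": 10,"yaw": 0},{"dx": 0,"dy": 0,"dz": 15,"yaw": 0},{"dx": 0,"dy": 0,"dz": 20,"yaw": 0},{"dx": 0,"dy": 0,"dz": 20,"yaw": 0}]}}

```text
t: 16.42
eef_pos: [548.8, 205.1, 177.6]
tcp_rot: [-3.141, 0.001, 0.595]
ft_force: [0.6, 0.7, -3.9]
opening: 0.126
```

Request:
{"api": "drive_tool", "payload": {"commands": [{"dx": 0,"dy": 0,"dz": 25,"yaw": 0},{"dx": 0,"dy": 0,"dz": 25,"yaw": 0},{"dx": 0,"dy": 0,"dz": 25,"yaw": 0},{"dx": 0,"dy": 0,"dz": 20,"yaw": 0},{"dx": 0,"dy": 0,"dz": 15,"yaw": 0}]}}

```text
t: 16.83
eef_pos: [549.1, 205.2, 289.2]
tcp_rot: [3.141, -0.002, 0.595]
ft_force: [0.1, 0.2, -4.1]
opening: 0.124
```

```bash
python3 - <<'E'
from h import *
s=env.state();print(s["eef_pos"],s["tcp_rot"],s["ft_force"],s["opening"])
save("scene","c11.png");save("side","s11.png")
a=cv2.imread("pics/c11.png")[80:280,130:380];b=cv2.imread("pics/s11.png")[100:300,140:390]
cv2.imwrite("pics/cs11.png",cv2.resize(np.hstack([a,b]),None,fx=1.6,fy=1.6,interpolation=cv2.INTER_CUBIC))
E
```

```text
[549.07978096 205.22794084 289.24118138] [ 3.14091239e+00 -1.57253697e-03  5.95126838e-01] [ 0.06997675  0.19935006 -4.12918904] 0.12390456083552015
```

View pics/cs11.png

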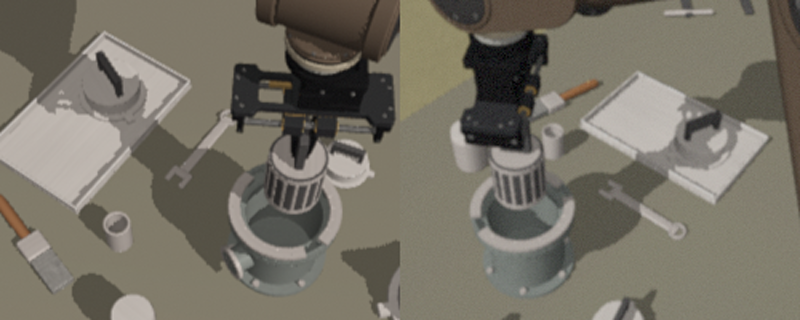

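The cartridge hangs upright, clear of the pot. I'll carry it over to the tray.

Request:
{"api": "drive_tool", "payload": {"commands": [{"dx": 4,"dy": -15,"dz": 0,"yaw": 0},{"dx": 8,"dy": -30,"dz": 0,"yaw": 0},{"dx": 8,"dy": -34,"dz": 0,"yaw": 0},{"dx": 8,"dy": -34,"dz": 0,"yaw": 0},{"dx": 8,"dy": -34,"dz": 0,"yaw": 0}]}}

```text
t: 17.35
eef_pos: [584.8, 56.9, 285.5]
tcp_rot: [-3.141, 0.002, 0.596]
ft_force: [0.6, 0.8, -4.0]
opening: 0.126
```

Request:
{"api": "drive_tool", "payload": {"commands": [{"dx": 8,"dy": -34,"dz": 0,"yaw": 0},{"dx": 8,"dy": -34,"dz": 0,"yaw": 0},{"dx": 8,"dy": -34,"dz": 0,"yaw": 0},{"dx": 8,"dy": -34,"dz": 0,"yaw": 0},{"dx": 8,"dy": -34,"dz": 0,"yaw": 0}]}}

```text
t: 17.77
eef_pos: [624.8, -113.4, 285.3]
tcp_rot: [-3.14, 0.001, 0.595]
ft_force: [0.6, 0.0, -4.1]
opening: 0.127
```

Request:
{"api": "drive_tool", "payload": {"commands": [{"dx": 8,"dy": -34,"dz": 0,"yaw": 0},{"dx": 8,"dy": -30,"dz": -10,"yaw": 0},{"dx": 5,"dy": -12,"dz": -25,"yaw": 0},{"dx": 0,"dy": 0,"dz": -30,"yaw": 0},{"dx": 0,"dy": 0,"dz": -30,"yaw": 0}]}}

```text
t: 18.18
eef_pos: [645.5, -188.8, 189.2]
tcp_rot: [-3.141, 0.001, 0.593]
ft_force: [0.5, -0.2, -3.6]
opening: 0.127
```

Request:
{"api": "drive_tool", "payload": {"commands": [{"dx": 0,"dy": 0,"dz": -25,"yaw": 0},{"dx": 0,"dy": 0,"dz": -15,"yaw": 0},{"dx": 0,"dy": 0,"dz": 0,"yaw": 0},{"dx": 0,"dy": 0,"dz": 0,"yaw": 0}]}}

```text
t: 18.52
eef_pos: [645.6, -187.6, 150.5]
tcp_rot: [-3.139, 0.002, 0.595]
ft_force: [1.0, 0.3, -3.0]
opening: 0.126
```

```bash
python3 - <<'E'
from h import *
s=env.state();print(s["eef_pos"],s["tcp_rot"],s["ft_force"],s["opening"])
save("scene","c12.png");save("side","s12.png")
a=cv2.imread("pics/c12.png")[60:260,80:330];b=cv2.imread("pics/s12.png")[80:280,200:450]
cv2.imwrite("pics/cs12.png",cv2.resize(np.hstack([a,b]),None,fx=1.6,fy=1.6,interpolation=cv2.INTER_CUBIC))
E
```

```text
[ 645.64685225 -187.56906374  150.47613865] [-3.13943581e+00  1.53157045e-03  5.95028323e-01] [ 0.99278506  0.31224552 -3.00932066] 0.12618837290953785
```

View pics/cs12.png

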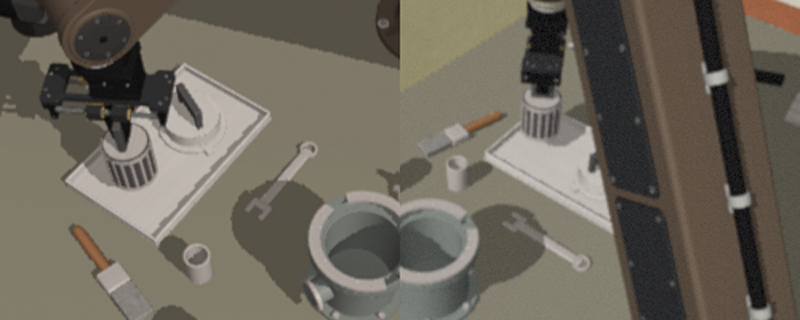

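It's over the tray's far half, clear of the lid. I'll lower it to about z = 103.

Request:
{"api": "drive_tool", "payload": {"commands": [{"dx": 1,"dy": -2,"dz": -15,"yaw": 0},{"dx": 0,"dy": 0,"dz": -14,"yaw": 0},{"dx": 0,"dy": 0,"dz": -8,"yaw": 0},{"dx": 0,"dy": 0,"dz": -4,"yaw": 0},{"dx": 0,"dy": 0,"dz": 0,"yaw": 0}]}}

```text
t: 19.03
eef_pos: [647.2, -189.7, 110.6]
tcp_rot: [-3.141, 0.0, 0.595]
ft_force: [-0.1, 0.8, -3.6]
opening: 0.124
```

Request:
{"api": "drive_tool", "payload": {"commands": [{"dx": 0,"dy": 0,"dz": -2,"yaw": 0},{"dx": 0,"dy": 0,"dz": -1,"yaw": 0},{"dx": 0,"dy": 0,"dz": 0,"yaw": 0}]}}

```text
t: 19.28
eef_pos: [647.4, -189.8, 108.1]
tcp_rot: [3.141, -0.0, 0.595]
ft_force: [-1.1, -0.5, -4.1]
opening: 0.124
```

Request:
{"api": "drive_tool", "payload": {"commands": [{"dx": 0,"dy": 0,"dz": -1,"yaw": 0},{"dx": 0,"dy": 0,"dz": 0,"yaw": 0}]}}

```text
t: 19.45
eef_pos: [647.2, -189.8, 106.8]
tcp_rot: [3.141, -0.0, 0.595]
ft_force: [-0.6, -0.0, -3.8]
opening: 0.125
```

Request:
{"api": "drive_tool", "payload": {"commands": [{"dx": 0,"dy": 0,"dz": -1,"yaw": 0},{"dx": 0,"dy": 0,"dz": -1,"yaw": 0},{"dx": 0,"dy": 0,"dz": 0,"yaw": 0}]}}

```text
t: 19.7
eef_pos: [647.1, -189.7, 104.4]
tcp_rot: [-3.141, 0.0, 0.595]
ft_force: [0.4, -0.1, -4.9]
opening: 0.126
```

Request:
{"api": "drive_tool", "payload": {"commands": [{"dx": 0,"dy": 0,"dz": -1,"yaw": 0},{"dx": 0,"dy": 0,"dz": 0,"yaw": 0}]}}

```text
t: 19.87
eef_pos: [647.1, -189.7, 103.5]
tcp_rot: [-3.142, 0.0, 0.595]
ft_force: [-0.1, 0.7, -3.7]
opening: 0.127
```

Request:
{"api": "drive_tool", "payload": {"commands": [{"dx": 0,"dy": 0,"dz": -0.5,"yaw": 0},{"dx": 0,"dy": 0,"dz": 0,"yaw": 0}]}}

```text
t: 20.03
eef_pos: [647.2, -189.8, 103.3]
tcp_rot: [3.141, -0.0, 0.595]
ft_force: [-0.4, -0.3, -2.8]
opening: 0.123
```

Request:
{"api": "drive_tool", "payload": {"commands": [{"dx": 0,"dy": 0,"dz": -0.5,"yaw": 0},{"dx": 0,"dy": 0,"dz": 0,"yaw": 0}]}}

```text
t: 20.2
eef_pos: [647.2, -189.8, 103.3]
tcp_rot: [3.141, -0.0, 0.595]
ft_force: [-2.5, 1.1, 3.4]
opening: 0.123
```

Contact. Release and retreat upwards.

Request:
{"api": "drive_tool", "payload": {"commands": [{"dx": 0,"dy": 0,"dz": 0,"yaw": 0},{"dx": 0,"dy": 0,"dz": 0,"yaw": 0},{"dx": 0,"dy": 0,"dz": 0,"yaw": 0},{"dx": 0,"dy": 0,"dz": 0,"yaw": 0},{"dx": 0,"dy": 0,"dz": 0,"yaw": 0}], "grip": 0.6}}

```text
t: 20.62
eef_pos: [647.3, -189.8, 102.6]
tcp_rot: [3.141, -0.0, 0.595]
ft_force: [-1.3, -0.5, -0.3]
opening: 0.417
```

Request:
{"api": "drive_tool", "payload": {"commands": [{"dx": 0,"dy": 0,"dz": 0,"yaw": 0},{"dx": 0,"dy": 0,"dz": 10,"yaw": 0},{"dx": 0,"dy": 0,"dz": 25,"yaw": 0},{"dx": 0,"dy": 0,"dz": 30,"yaw": 0},{"dx": 0,"dy": 0,"dz": 35,"yaw": 0}]}}

```text
t: 21.03
eef_pos: [646.7, -189.6, 203.4]
tcp_rot: [-3.14, 0.001, 0.595]
ft_force: [0.0, 0.3, 0.5]
opening: 0.6
```

Request:
{"api": "drive_tool", "payload": {"commands": [{"dx": -10,"dy": 20,"dz": 30,"yaw": 0},{"dx": -15,"dy": 30,"dz": 20,"yaw": 0},{"dx": -15,"dy": 35,"dz": 10,"yaw": 0},{"dx": -15,"dy": 35,"dz": 10,"yaw": 0},{"dx": -15,"dy": 30,"dz": 10,"yaw": 0}]}}

```text
t: 21.45
eef_pos: [576.1, -38.0, 284.2]
tcp_rot: [3.141, -0.001, 0.595]
ft_force: [1.0, 0.2, 0.7]
opening: 0.603
```

Request:
{"api": "drive_tool", "payload": {"commands": [{"dx": -20,"dy": 35,"dz": 0,"yaw": 0},{"dx": -20,"dy": 35,"dz": 0,"yaw": 0},{"dx": 0,"dy": 0,"dz": 0,"yaw": 0}]}}

```text
t: 21.7
eef_pos: [534.0, 34.7, 284.2]
tcp_rot: [-3.141, -0.001, 0.599]
ft_force: [0.5, 0.8, 0.7]
opening: 0.6
```

```bash
python3 - <<'E'
from h import *
s=env.state();print(s["eef_pos"],s["tcp_rot"],s["ft_force"],s["opening"])
C=cal("wrist");save("scene","c13.png");save("side","s13.png");save("wrist","w13.png")
a=cv2.imread("pics/c13.png")[60:310,80:380];b=cv2.imread("pics/s13.png")[80:330,140:440]
cv2.imwrite("pics/cs13.png",cv2.resize(np.vstack([a,b]),None,fx=1.2,fy=1.2,interpolation=cv2.INTER_CUBIC))
for n in ("scene","side","wrist"):
  for q,z in (("lid_mid",45),("cartridge_mid",76.5)):
    print(n,q,[(np.round(r["pixel"]).tolist(),round(r["conf"],2),np.round(onz(n,r["pixel"],z,C if n=="wrist" else None)).tolist()) for r in env.place_of(q,n)][:4])
E
```

```text
[534.04228155  34.72729551 284.17221605] [-3.14113071e+00 -9.28128615e-04  5.98505106e-01] [0.47466835 0.79291045 0.70835001] 0.6000418402281875
scene lid_mid [([198.0, 130.0], 0.91, [496.0, -204.0, 45.0]), ([412.0, 263.0], 0.66, [466.0, 456.0, 45.0]), ([349.0, 177.0], 0.58, [360.0, 209.0, 45.0])]
scene cartridge_mid [([161.0, 160.0], 0.75, [643.0, -192.0, 76.0])]
side lid_mid [([327.0, 180.0], 0.84, [498.0, -209.0, 45.0]), ([276.0, 297.0], 0.75, [356.0, 200.0, 45.0]), ([161.0, 340.0], 0.71, [476.0, 454.0, 45.0])]
side cartridge_mid [([290.0, 154.0], 0.95, [639.0, -198.0, 77.0])]
wrist lid_mid [([91.0, 201.0], 0.72, [363.0, 201.0, 45.0])]
wrist cartridge_mid [([436.0, 198.0], 0.74, [643.0, -188.0, 76.0]), ([160.0, 89.0], 0.59, [556.0, 185.0, 76.0])]
```

View pics/cs13.png

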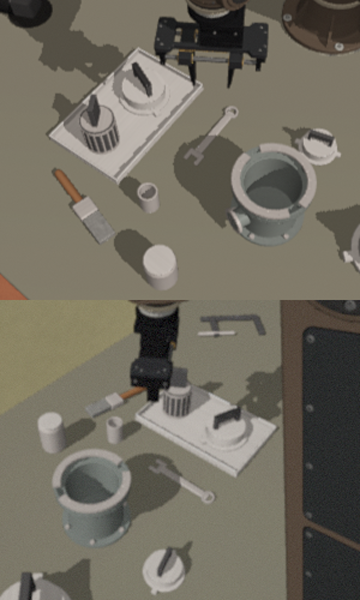

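View pics/w13.png

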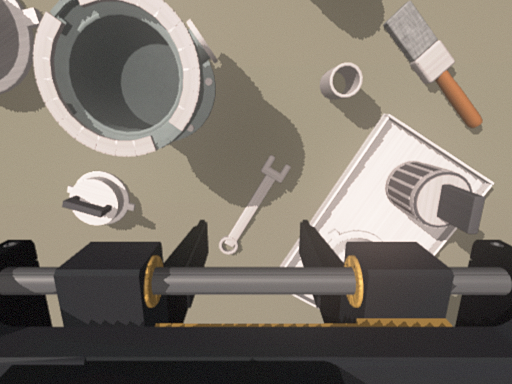

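All three views show the lid flat at about (496,-204) and the cartridge upright at about (643,-190). Both are inside the tray, the gripper is clear and the bystanders look unmoved.

```bash
python3 -c "
from cell import env
print(env.job_done()); print(env.state()['t'])"
```

```text
the job is handed in; nothing more can be done
None
the job is handed in; nothing more can be done
```

The job is handed in, but it reports no verdict. I turned the lid about 30° anticlockwise to the slots, lifted it off and laid it flat in the near half of the tray. I then lifted the cartridge straight out of the pot and stood it in the far half.

**Final checks (about 22 s of the 64 s used):**
- **Lid and cartridge:** the last pictures from the scene and side cameras show the lid flat with its handle up and the cartridge upright. Both are inside the tray and let go. The wrist camera confirms the cartridge; the gripper hid most of the lid in that view.
- **Robot:** the gripper was open and clear of everything.
- **Bystanders:** the pipe offcut, brush, tin and spanner look unmoved. I judged this by eye and did not measure it.
- **Forces:** both were set down in small steps. The highest force I read was about 11 N, when the lid touched the tray floor.

**What disagreed or failed:**
- The camera views differed by up to about 10 mm on positions, for example cartridge x from 639 to 643 and y from -198 to -188. I corrected with close wrist views before each grasp, and the tray leaves ample margin.
- The first two move calls were refused as invalid because rows need all four keys. Nothing moved, and I re-sent them.

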